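# Close the biscuit tin of craft eggs

## Task

The round biscuit tin's lid has been left askew, tipped on its rim. Close the tin properly: the lid square on it, pressed down all the way round until it is fully home and level. Do not shove the tin more than a finger's width from its place, and leave the other things on the table where they stand.

Things in the scene. Friction and masses are not known exactly. Their poses are not given: they have to be found in the camera images.
- tin: Open round metal tin, loose on the table, full of decorated eggs lying below the rim: outer diameter 120 mm, wall 3 mm, 82 mm tall, 0.95 kg; pushed sideways with more than about 5 N it slides. Origin: centre of its underside, z up.
- tin_rim (a point): Centre of the tin's mouth at rim height, 82 mm above its underside; axes as the tin. Three sprung steel nubs stand 3 mm out of the outer wall, 9 mm below the rim, at 75, 180 and 285 degrees from the tin's x axis. They make the lid a snug fit: it does not fall home by its weight and must be pressed down, about 5 to 15 N near its edge where it stands high.
- lid: Round flat metal lid without a knob, loose: 130 mm across, 18 mm tall, about 0.12 kg. Top plate 3 mm; skirt 3 mm thick hanging 15 mm below the plate, 124 mm across inside, to go over the outside of the tin. Origin: centre of the skirt's lower edge; z points out of the flat top. Closed, the origin is on the tin's axis 67 mm above its underside.
- lid_top (a point): Centre of the lid's top face, 18 mm above the lid's origin along its z; axes as the lid. At the start the lid is shifted 20 to 40 mm to one side, where its skirt hangs low outside the tin; the opposite side of the skirt stands up over the mouth. Pushed, it slides with a little stick and slip (1 to 5 N).
- paint_bottle: Bystander: closed round pink paint bottle with a blue cap, 64 mm across, 190 mm tall, loose; origin: centre of its underside.
- water_cup: Bystander: translucent open plastic cup, 76 mm across, 100 mm tall, loose; origin: centre of its underside.
- glue_bottle: Bystander: white glue bottle with an orange cap, 50 mm across, 130 mm tall, loose; origin: centre of its underside.
- paint_block: Bystander: pale wooden craft block, 70 x 120 x 30 mm, lying flat, loose; origin: centre of its underside.
Things that resemble listed ones, but are neither listed nor needed, are in the scene too. Of the things shaped like the lid, the metal one is meant.

How it is judged:
By the outcome, as a careful person would: the job done as asked, in the order asked, and still so for the second after the job is handed in, with the robot touching nothing.
It also fails if it takes over 48 s, if anything falls off the work surface, if the arm or the gripper's body presses on something with over 40 N, if the wrist force passes 120 N, or if a joint passes its speed limit or range.

## Robot

A 6-joint arm with a two-finger parallel gripper is mounted at the origin on the work surface. World frame = base frame: x ahead of the robot, y to its left, z up, the work surface at z = 0. Lengths are in mm, angles in rad, forces in N, time in s.
With the tool pointing down it reaches from about 275 to 1000 mm from the base axis. Payload 8.4 kg.
Tool frame: the origin (TCP) lies midway between the tips of the shut fingers; the grasp point (between the pads) lies 19 mm behind it; z points along the fingers, y is the line along which they close (so a half turn about z gives the same grasp; the last joint's range is limited). The gripper opens to 85 mm and grips with 20 to 120 N. Pads are 22 mm wide; open, the fingers measure 114 mm over their backs; the gripper's body (76 mm by 85 mm) begins 54 mm behind the grasp point. The pads swing forward as they close: fully open they stand 13 mm farther back than shut.
Start: joints at [1.16, 0.353, 1.633, -0, 1.155, -0.002], TCP at [248.442, 573.502, 231.281] pointing down, gripper open.
Joint ranges: [-2.63, 2.63], [-0.92, 2.1], [0.06, 2.66], [-1.3, 4.44], [0, 2.69], [-3.02, 3.02]. Speed limits (rad/s): [2.22, 2.22, 2.79, 3.14, 3.14, 3.14].

## Interface

Orientations are given as [roll, pitch, yaw] about the fixed x, y, z axes, in that order (R = Rz(yaw) Ry(pitch) Rx(roll)).
In Python, from rig import r gives the robot as it stands.
- The arm moves only by the tool servo_tool, never from a script. Its argument "deltas" is a list of rows, each an object of numbers: "x", "y", "z": the shift along the world's x, y, z in mm; "rx", "ry", "rz": the turn, a rotation vector about the world's x, y, z in rad; "gripper": the gripper's target within -1 to 1 (fully open at 1, half-way at 0, shut at -1). A call has 1 to 10 rows; each row is the pose to reach, as a shift and turn from the pose commanded when the call began; what a row does not reach only later rows make up. A row lasts 1/10 s, in which the tool goes at most 50 mm and 8.59 degrees, less where a joint would pass 70% of its speed; a pose out of reach is approached as far as the arm can. A call with a gripper value outside its range is refused whole. The fingers move at their own pace and stop on an object; "newtons" is the grip in N (left out, the last holds). Time passes only in rows, so rows that repeat a pose let the fingers close. It gives the time, the measured TCP pose, the force, the opening and the grip force at its end, in the units of the state.
- r.sense(): the state, without advancing time (a new reading comes with each control period).
- r.grab_frame(name): name is "side" or "top"; returns the picture (480x640x3 uint8, blue, green, red); there is no depth.
- r.camera_params(name): a dict with "mtx" (3x3 intrinsics, pixels), "eye" and "orientation" of the camera in the world. Camera axes: x right, y down, z forward; pixel columns grow to the right and rows downward; lengths in mm; the calibration is good to about 2 mm. A picture is of the moment at which its call begins. camera_params takes no time and is no camera call.
- r.sign_off(): hands the job in; it is judged then, once.
Trained networks look in the newest picture that a camera, given by its name, has taken for a name from the list of things; names that differ only in an ending like _2 or _b are one class to them, and where a whole thing is asked for, a point or a joint stands for the part that bears it (a point fixed in the world has none). Each returns a list of dicts, best first, with "conf" (0 to 1); they miss things now and then, are a little off and sometimes report something else, mostly with a low value. They report only what shows in the picture. A call takes as long as a camera call. They do not tell look-alikes from the thing itself.
- r.recognise(name, camera): "box" ([left, top, width, height] in pixels, round what is visible of it).
The state is a dict: "clock": time; "qpos": joint angles; "qvel": joint speeds; "joint_efforts": joint torques, N m; "eef_pos": TCP position; "tcp_rot": TCP orientation; "contact_force": force on the tool from outside, world axes, zero at the start; "wrist_torque": the same for the moment, N m; "opening": opening from 0.0 (shut) to 1.0 (fully open); "grasp_force": force on a finger pad.
Only numpy, scipy, OpenCV 4.12 (cv2) and the standard library are available. Lean on these libraries where they do the work, as an engineer would, in place of code of your own. Each camera call takes 0.05 s, during which the arm holds its last target. There are 200 camera calls.

## Working session

There is one attempt and no reset: what is moved stays moved. The work goes in short steps, Python scripts to look and compute and a tool call to move; the robot and the scene stay as the last step left them, time stands still between calls to the robot, and variables do not carry over. Pictures are saved under pics/ and viewed, at most 10 in all, crops included, and the job is handed in when it is done.

Besides the shell and the picture viewer there is one more tool, called after ">>>" by a JSON object that holds its "name" and its "arguments". servo_tool: Moves the arm, as the interface text tells. Its arguments: {"type":"object","properties":{"deltas":{"type":"array","items":{"type":"object","properties":{"x":{"type":"number"},"y":{"type":"number"},"z":{"type":"number"},"rx":{"type":"number"},"ry":{"type":"number"},"rz":{"type":"number"},"gripper":{"type":"number"}}}},"newtons":{"type":"number"}},"required":["deltas"]}

```bash
mkdir -p pics
cat > h.py <<'E'
from rig import r
import numpy as np, cv2
E
python3 - <<'E'
from h import *
for c in ("side","top"):
    im=r.grab_frame(c); cv2.imwrite(f"pics/{c}0.png",im)
    p=r.camera_params(c); print(c,{k:np.round(v,3).tolist() for k,v in p.items()})
    for n in ("tin","lid","paint_bottle","water_cup","glue_bottle","paint_block"):
        print(n,[(np.round(d["box"]).tolist(),round(d["conf"],2)) for d in r.recognise(n,c)])
print(r.sense())
E
```

```text
side {'mtx': [[624.482, 0.0, 309.29], [0.0, 624.482, 236.713], [0.0, 0.0, 1.0]], 'eye': [72.54, -991.824, 701.566], 'orientation': [-2.077, -0.014, -0.397]}
tin [([294.0, 249.0, 62.0, 64.0], 0.84)]
lid [([394.0, 272.0, 65.0, 46.0], 0.75), ([307.0, 236.0, 68.0, 52.0], 0.73), ([210.0, 330.0, 74.0, 58.0], 0.7)]
paint_bottle [([223.0, 131.0, 28.0, 78.0], 0.72)]
water_cup [([277.0, 204.0, 37.0, 57.0], 0.83)]
glue_bottle [([232.0, 225.0, 32.0, 60.0], 0.97)]
paint_block [([394.0, 378.0, 66.0, 76.0], 0.87), ([226.0, 130.0, 27.0, 76.0], 0.61)]
top {'mtx': [[536.283, 0.0, 316.494], [0.0, 536.283, 244.02], [0.0, 0.0, 1.0]], 'eye': [422.624, 7.696, 1235.031], 'orientation': [-3.06, -0.029, -1.566]}
tin [([303.0, 230.0, 39.0, 48.0], 0.94)]
lid [([341.0, 141.0, 56.0, 61.0], 0.95), ([310.0, 210.0, 61.0, 63.0], 0.71), ([359.0, 313.0, 59.0, 53.0], 0.63)]
paint_bottle [([88.0, 249.0, 49.0, 29.0], 0.82)]
water_cup [([232.0, 233.0, 37.0, 35.0], 0.83)]
glue_bottle [([269.0, 297.0, 30.0, 22.0], 0.59), ([302.0, 229.0, 37.0, 48.0], 0.25)]
paint_block [([458.0, 227.0, 62.0, 46.0], 0.59)]
{'clock': 0.7, 'qpos': array([ 1.15957259e+00,  3.53005549e-01,  1.63339524e+00,  2.20699215e-05,
        1.15520179e+00, -2.44560853e-03]), 'qvel': array([ 0.00066104,  0.00132058, -0.00060241,  0.00019356, -0.00038262,
        0.00159959]), 'joint_efforts': array([-6.57981745e-04, -6.04998636e+01, -3.42398286e+01,  1.25570077e-04,
        5.07740606e-04, -9.27682997e-07]), 'eef_pos': array([248.45174747, 573.49975733, 231.27954062]), 'tcp_rot': array([-3.14158278e+00, -2.02153706e-05,  2.73280562e+00]), 'contact_force': array([0.56597066, 0.0206882 , 0.24029305]), 'wrist_torque': array([ 0.00450681,  0.02648514, -0.01494465]), 'grasp_force': 0.0, 'opening': 1.002946515752177}
```

Run:
```python
import cv2,numpy as np
s=cv2.imread("pics/side0.png");t=cv2.imread("pics/top0.png")
cv2.imwrite("pics/a.png",np.hstack([cv2.resize(s[180:420,180:480],None,fx=1.33,fy=1.33),cv2.resize(t[120:360,220:520],None,fx=1.33,fy=1.33)]))
cv2.imwrite("pics/b.png",np.hstack([cv2.resize(s[225:325,285:385],(400,400),interpolation=2),cv2.resize(t[195:295,290:390],(400,400),interpolation=2)]))
```

```text
(no output)
```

View pics/a.png

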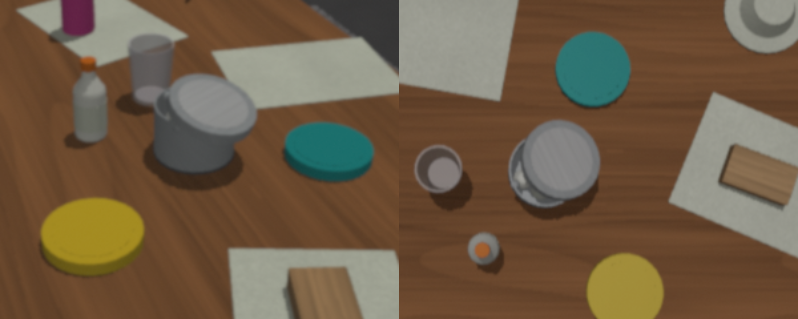

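View pics/b.png

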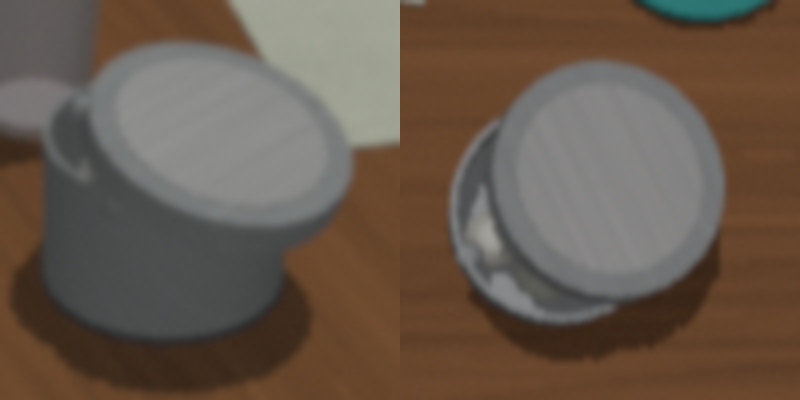

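The metal lid is on the tin, at side (340,259) and top (342,240). The look-alikes are a teal lid at side (426,295) / top (369,171) and a yellow one at side (247,359) / top (388,340). The lid is low towards image right in both views and the mouth shows at its left. I'll triangulate next.

```bash
cat >> h.py <<'E'
from scipy.spatial.transform import Rotation as R
def ray(c,u,v):
    p=r.camera_params(c); M=R.from_euler('xyz',p["orientation"]).as_matrix()
    d=M@np.linalg.solve(np.array(p["mtx"]),[u,v,1]); return np.array(p["eye"]),d/np.linalg.norm(d)
def atz(c,u,v,z):
    e,d=ray(c,u,v); return e+d*(z-e[2])/d[2]
def tri(a,b):
    (e,d),(f,g)=ray("top",*a),ray("side",*b)
    s=np.linalg.lstsq(np.c_[d,-g],f-e,rcond=None)[0]; p,q=e+s[0]*d,f+s[1]*g
    return (p+q)/2,np.linalg.norm(p-q)
def proj(c,P):
    p=r.camera_params(c); M=R.from_euler('xyz',p["orientation"]).as_matrix()
    q=(np.atleast_2d(P)-p["eye"])@M@np.array(p["mtx"]).T; return q[:,:2]/q[:,2:]
a=np.linspace(0,2*np.pi,73)
C=np.c_[np.cos(a),np.sin(a),0*a]
def overlay(im,c,tin,lid,n):   # tin xy, lid top centre, lid normal
    n=np.array(n)/np.linalg.norm(n); Q=R.align_vectors([n],[[0,0,1]])[0].as_matrix()
    for P,col in ((C*60+[*tin,82],(0,255,255)),(C*60+[*tin,0],(0,255,255)),((C*65)@Q.T+lid,(0,0,255)),((C*65-[0,0,18])@Q.T+lid,(255,0,0))):
        cv2.polylines(im,[np.round(proj(c,P)*16).astype(np.int32)],False,col,1,cv2.LINE_AA,4)
    return im
E
python3 - <<'E'
from h import *
print("lidtop",tri((341.9,240),(340.5,258.75)))
t=atz("top",330.4,247.8,82);print("tin",t)
for n in ("paint_bottle",(112,263,100),("cup"),(250,250,50)): pass
L,_=tri((341.9,240),(340.5,258.75))
d=(L-t)[:2];k=np.tan(.25)*d/np.linalg.norm(d);print(d,np.linalg.norm(d))
o=[]
for c,(x,y) in (("side",(285,225)),("top",(290,195))):
    im=cv2.imread(f"pics/{c}0.png"); 
    im=overlay(im,c,t[:2],L,[*k,1]); o.append(cv2.resize(im[y:y+100,x:x+100],(400,400),interpolation=2))
cv2.imwrite("pics/c.png",np.hstack(o))
print("cup",atz("top",250,250,100),"glue",atz("top",284,308,130),"teal",atz("top",369,171,18))
E
```

```text
lidtop (array([527.01198807, -80.05330628,  91.11624015]), np.float64(2.7645064006824143))
tin [509.47113318 -55.34991902  82.        ]
[ 17.54085489 -24.70338726] 30.297507032058157
cup [502.30704317 115.85923163 100.        ] glue [381.78376798  41.96044779 130.        ] teal [ 692.82123311 -147.70245024   18.        ]
```

View pics/c.png

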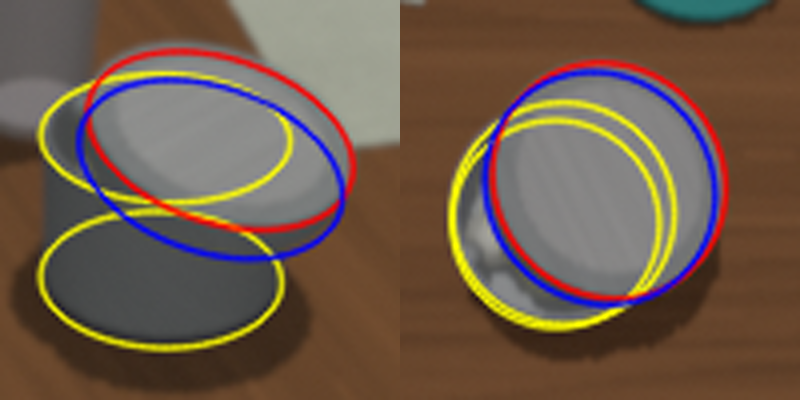

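>>> {"name": "servo_tool", "arguments": {"deltas": [{"x":20,"y":-45,"z":0,"rz":-0.05,"gripper":0},{"x":40,"y":-90,"z":0,"rz":-0.1},{"x":60,"y":-135,"rz":-0.18},{"x":80,"y":-180,"rz":-0.26},{"x":100,"y":-225,"rz":-0.34},{"x":120,"y":-270,"rz":-0.42},{"x":140,"y":-315,"rz":-0.5},{"x":160,"y":-360,"rz":-0.578},{"x":180,"y":-405,"rz":-0.578},{"x":200,"y":-450,"rz":-0.578}]}}

```text
invalid input
```

>>> {"name": "servo_tool", "arguments": {"deltas": [{"x":25,"y":-43},{"x":50,"y":-86},{"x":75,"y":-129},{"x":100,"y":-172},{"x":120,"y":-215},{"x":134,"y":-260},{"x":134,"y":-286,"z":-20},{"x":134,"y":-286,"z":-60},{"x":134,"y":-286,"z":-60},{"x":134,"y":-286,"z":-60}]}}

```text
invalid input
```

>>> {"name": "servo_tool", "arguments": {"deltas": [{"x":20,"y":-45,"z":0,"rx":0,"ry":0,"rz":-0.05,"gripper":0},{"x":40,"y":-90,"z":0,"rx":0,"ry":0,"rz":-0.1,"gripper":0},{"x":60,"y":-135,"z":0,"rx":0,"ry":0,"rz":-0.18,"gripper":0},{"x":80,"y":-180,"z":0,"rx":0,"ry":0,"rz":-0.26,"gripper":0},{"x":100,"y":-225,"z":0,"rx":0,"ry":0,"rz":-0.34,"gripper":0},{"x":120,"y":-270,"z":0,"rx":0,"ry":0,"rz":-0.42,"gripper":0},{"x":140,"y":-315,"z":0,"rx":0,"ry":0,"rz":-0.5,"gripper":0},{"x":160,"y":-360,"z":0,"rx":0,"ry":0,"rz":-0.578,"gripper":0},{"x":180,"y":-405,"z":0,"rx":0,"ry":0,"rz":-0.578,"gripper":0},{"x":200,"y":-450,"z":0,"rx":0,"ry":0,"rz":-0.578,"gripper":0}], "newtons": 40}}

```text
clock: 1.7
eef_pos: [449.0, 121.6, 231.7]
tcp_rot: [3.141, 0.0, 2.155]
contact_force: [0.6, -0.1, -0.4]
opening: 0.501
grasp_force: 0.0
```

>>> {"name": "servo_tool", "arguments": {"deltas": [{"x":25,"y":-43,"z":0,"rx":0,"ry":0,"rz":0,"gripper":0},{"x":50,"y":-86,"z":0,"rx":0,"ry":0,"rz":0,"gripper":0},{"x":75,"y":-129,"z":0,"rx":0,"ry":0,"rz":0,"gripper":0},{"x":100,"y":-172,"z":0,"rx":0,"ry":0,"rz":0,"gripper":0},{"x":120,"y":-215,"z":0,"rx":0,"ry":0,"rz":0,"gripper":0},{"x":134,"y":-260,"z":0,"rx":0,"ry":0,"rz":0,"gripper":0},{"x":134,"y":-286,"z":-30,"rx":0,"ry":0,"rz":0,"gripper":0},{"x":134,"y":-286,"z":-75,"rx":0,"ry":0,"rz":0,"gripper":0},{"x":134,"y":-286,"z":-120,"rx":0,"ry":0,"rz":0,"gripper":0},{"x":134,"y":-286,"z":-165,"rx":0,"ry":0,"rz":0,"gripper":0}]}}

```text
clock: 2.7
eef_pos: [582.6, -163.1, 65.0]
tcp_rot: [3.141, 0.001, 2.154]
contact_force: [-0.1, 0.2, 0.6]
opening: 0.496
grasp_force: 0.0
```

Run:
```python
from h import *
o=[]
for c,(x,y) in (("side",(265,205)),("top",(270,185))):
    im=r.grab_frame(c); cv2.imwrite(f"pics/{c}1.png",im)
    o.append(cv2.resize(im[y:y+140,x:x+140],(400,400),interpolation=2))
cv2.imwrite("pics/d.png",np.hstack(o)); s=r.sense(); print(s["eef_pos"],s["contact_force"],s["opening"])
```

```text
[ 578.07395657 -161.42827762   60.79085988] [-1.4620858   1.03954189 -0.51331356] 0.5000588097227956
```

View pics/d.png

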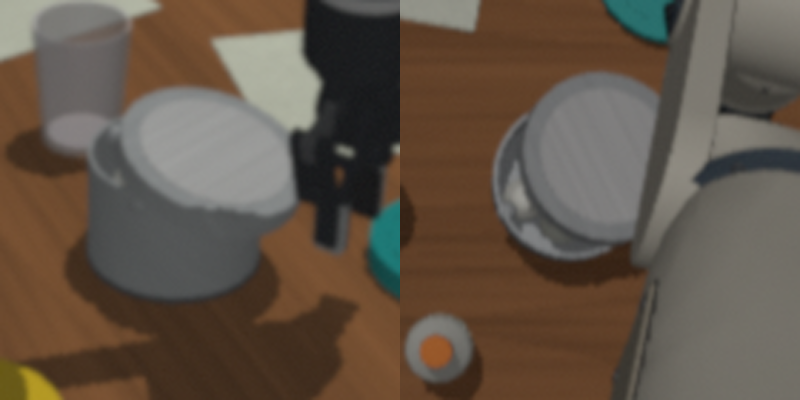

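>>> {"name": "servo_tool", "arguments": {"deltas": [{"x":0,"y":0,"z":0,"rx":0,"ry":0,"rz":0,"gripper":0},{"x":-3,"y":4,"z":0,"rx":0,"ry":0,"rz":0,"gripper":0},{"x":-6,"y":8,"z":0,"rx":0,"ry":0,"rz":0,"gripper":0},{"x":-8,"y":12,"z":0,"rx":0,"ry":0,"rz":0,"gripper":0},{"x":-10,"y":15,"z":0,"rx":0,"ry":0,"rz":0,"gripper":0},{"x":-11,"y":17,"z":0,"rx":0,"ry":0,"rz":0,"gripper":0},{"x":-11,"y":17,"z":0,"rx":0,"ry":0,"rz":0,"gripper":0}]}}

```text
clock: 3.5
eef_pos: [571.4, -145.2, 66.6]
tcp_rot: [3.141, 0.0, 2.155]
contact_force: [-0.1, -0.1, -1.4]
opening: 0.499
grasp_force: 0.0
```

>>> {"name": "servo_tool", "arguments": {"deltas": [{"x":0,"y":0,"z":-5,"rx":0,"ry":0,"rz":0,"gripper":0},{"x":-1,"y":2,"z":-5,"rx":0,"ry":0,"rz":0,"gripper":0},{"x":-2.5,"y":4,"z":-5,"rx":0,"ry":0,"rz":0,"gripper":0},{"x":-4,"y":6,"z":-5,"rx":0,"ry":0,"rz":0,"gripper":0},{"x":-5,"y":8,"z":-5,"rx":0,"ry":0,"rz":0,"gripper":0},{"x":-6.5,"y":10,"z":-5,"rx":0,"ry":0,"rz":0,"gripper":0}]}}

```text
clock: 4.1
eef_pos: [565.1, -135.5, 61.4]
tcp_rot: [3.141, 0.001, 2.155]
contact_force: [-0.1, -1.1, 1.3]
opening: 0.501
grasp_force: 0.9
```

>>> {"name": "servo_tool", "arguments": {"deltas": [{"x":-1,"y":2,"z":0,"rx":0,"ry":0,"rz":0,"gripper":0},{"x":-2.5,"y":4,"z":0,"rx":0,"ry":0,"rz":0,"gripper":0},{"x":-4,"y":6,"z":0,"rx":0,"ry":0,"rz":0,"gripper":0},{"x":-5,"y":8,"z":0,"rx":0,"ry":0,"rz":0,"gripper":0}]}}

```text
clock: 4.5
eef_pos: [560.3, -127.6, 61.6]
tcp_rot: [3.141, 0.001, 2.155]
contact_force: [1.6, -3.1, 1.7]
opening: 0.501
grasp_force: 1.8
```

>>> {"name": "servo_tool", "arguments": {"deltas": [{"x":-1,"y":1.5,"z":0,"rx":0,"ry":0,"rz":0,"gripper":0},{"x":-2,"y":3,"z":0,"rx":0,"ry":0,"rz":0,"gripper":0},{"x":-3,"y":4.5,"z":0,"rx":0,"ry":0,"rz":0,"gripper":0},{"x":-4,"y":6,"z":0,"rx":0,"ry":0,"rz":0,"gripper":0},{"x":-5,"y":7.5,"z":0,"rx":0,"ry":0,"rz":0,"gripper":0},{"x":-5,"y":7.5,"z":0,"rx":0,"ry":0,"rz":0,"gripper":0}]}}

```text
clock: 5.1
eef_pos: [555.6, -120.3, 61.6]
tcp_rot: [3.141, 0.002, 2.155]
contact_force: [3.3, -4.9, 3.1]
opening: 0.498
grasp_force: 2.9
```

Run:
```python
from h import *
o=[]
for c,(x,y) in (("side",(265,205)),("top",(270,185))):
    im=r.grab_frame(c); cv2.imwrite(f"pics/{c}2.png",im)
    o.append(cv2.resize(im[y:y+140,x:x+140],(400,400),interpolation=2))
cv2.imwrite("pics/e.png",np.hstack(o)); s=r.sense(); print(s["eef_pos"],s["contact_force"],s["opening"])
```

```text
[ 555.62756587 -120.3469476    61.64428307] [ 3.50965288 -5.04152366  2.97055451] 0.49995720094203794
```

View pics/e.png

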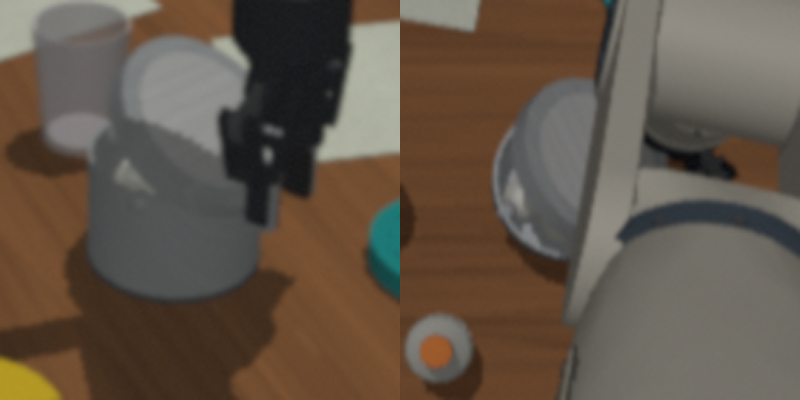

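The push went home, but the lid edge is sticking to the fingers and the lid tips up on its high side (side view crop: lid at about (185,110), steep). The tin has not moved. I'll raise the fingers while keeping the push, so the low edge comes up and the lid levels.

>>> {"name": "servo_tool", "arguments": {"deltas": [{"x":0,"y":0,"z":2,"rx":0,"ry":0,"rz":0,"gripper":0},{"x":-0.5,"y":0.8,"z":4,"rx":0,"ry":0,"rz":0,"gripper":0},{"x":-1,"y":1.5,"z":6,"rx":0,"ry":0,"rz":0,"gripper":0},{"x":-1.5,"y":2.3,"z":8,"rx":0,"ry":0,"rz":0,"gripper":0},{"x":-2,"y":3,"z":10,"rx":0,"ry":0,"rz":0,"gripper":0}]}}

```text
clock: 5.7
eef_pos: [552.0, -116.4, 70.9]
tcp_rot: [-3.141, -0.002, 2.155]
contact_force: [0.5, 0.5, -0.7]
opening: 0.503
grasp_force: 0.3
```

Run:
```python
from h import *
o=[]
for c,(x,y) in (("side",(265,205)),("top",(270,185))):
    im=r.grab_frame(c); cv2.imwrite(f"pics/{c}3.png",im)
    o.append(cv2.resize(im[y:y+140,x:x+140],(400,400),interpolation=2))
cv2.imwrite("pics/f.png",np.hstack(o)); s=r.sense(); print(s["eef_pos"],s["contact_force"],s["opening"])
print(r.recognise("lid","side"),r.recognise("tin","side"))
```

```text
[ 552.43886046 -116.58965062   71.19314984] [ 0.53315047 -0.30109394 -0.13886592] 0.49630703667857784
[{'box': [395.2, 271.1, 65.2, 45.9], 'conf': 0.93}, {'box': [210.6, 330.3, 77.1, 55.9], 'conf': 0.69}, {'box': [293.8, 238.7, 55.6, 41.1], 'conf': 0.59}] [{'box': [295.5, 268.0, 61.5, 43.4], 'conf': 0.89}]
```

View pics/f.png

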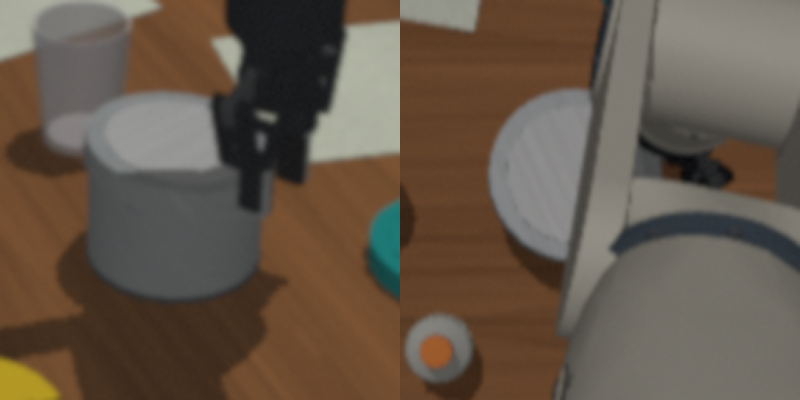

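The lid is now over the tin, near level (side crop about (165,140), top crop about (575,175)). I'll clear off and measure.

>>> {"name": "servo_tool", "arguments": {"deltas": [{"x":8,"y":-12,"z":0,"rx":0,"ry":0,"rz":0,"gripper":0},{"x":14,"y":-20,"z":10,"rx":0,"ry":0,"rz":0,"gripper":-1},{"x":14,"y":-20,"z":50,"rx":0,"ry":0,"rz":0,"gripper":-1},{"x":14,"y":-60,"z":70,"rx":0,"ry":0,"rz":0,"gripper":-1},{"x":14,"y":-105,"z":70,"rx":0,"ry":0,"rz":0,"gripper":-1},{"x":14,"y":-150,"z":70,"rx":0,"ry":0,"rz":0,"gripper":-1},{"x":14,"y":-190,"z":70,"rx":0,"ry":0,"rz":0,"gripper":-1},{"x":14,"y":-190,"z":70,"rx":0,"ry":0,"rz":0,"gripper":-1}]}}

```text
clock: 6.7
eef_pos: [567.4, -312.9, 142.3]
tcp_rot: [3.141, 0.003, 2.151]
contact_force: [0.0, 0.7, 0.1]
opening: -0.004
grasp_force: 0.0
```

Run:
```python
from h import *
o=[]
for c,(x,y) in (("side",(275,215)),("top",(280,195))):
    im=r.grab_frame(c); cv2.imwrite(f"pics/{c}4.png",im)
    im=overlay(im,c,(510,-53),np.array([510,-53,88]),[0,0,1])
    o.append(cv2.resize(im[y:y+100,x:x+100],(400,400),interpolation=2))
cv2.imwrite("pics/g.png",np.hstack(o)); s=r.sense(); print(s["eef_pos"],s["contact_force"],s["opening"])
```

```text
[ 566.89031298 -308.56136235  141.63575534] [ 0.06967608  0.26147098 -0.57479055] 0.0028275177024694995
```

View pics/g.png

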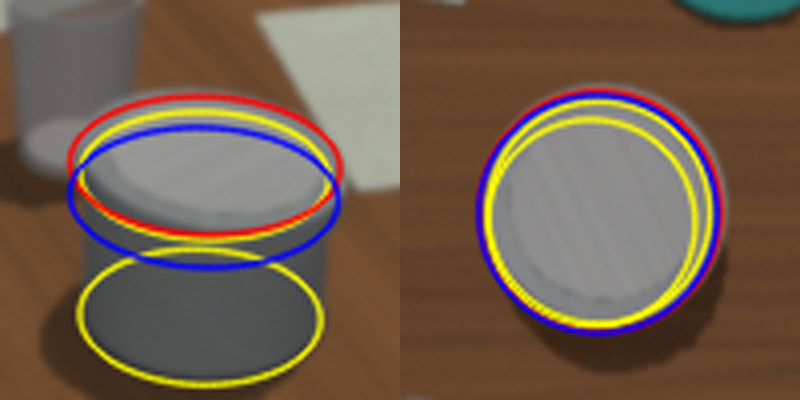

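>>> {"name": "servo_tool", "arguments": {"deltas": [{"x":-14,"y":48,"z":0,"rx":0,"ry":0,"rz":0,"gripper":-1},{"x":-28,"y":96,"z":0,"rx":0,"ry":0,"rz":0,"gripper":-1},{"x":-42,"y":144,"z":0,"rx":0,"ry":0,"rz":0,"gripper":-1},{"x":-56,"y":192,"z":0,"rx":0,"ry":0,"rz":0,"gripper":-1},{"x":-70,"y":240,"z":0,"rx":0,"ry":0,"rz":0,"gripper":-1},{"x":-84,"y":285,"z":0,"rx":0,"ry":0,"rz":0,"gripper":-1},{"x":-84,"y":295,"z":-20,"rx":0,"ry":0,"rz":0,"gripper":-1},{"x":-84,"y":295,"z":-36,"rx":0,"ry":0,"rz":0,"gripper":-1},{"x":-84,"y":295,"z":-40,"rx":0,"ry":0,"rz":0,"gripper":-1},{"x":-84,"y":295,"z":-43,"rx":0,"ry":0,"rz":0,"gripper":-1}]}}

```text
clock: 7.8
eef_pos: [482.7, -11.5, 98.3]
tcp_rot: [-3.141, -0.0, 2.156]
contact_force: [-0.5, -0.1, 0.2]
opening: -0.001
grasp_force: 0.0
```

>>> {"name": "servo_tool", "arguments": {"deltas": [{"x":0,"y":0,"z":-2,"rx":0,"ry":0,"rz":0,"gripper":-1},{"x":0,"y":0,"z":-4,"rx":0,"ry":0,"rz":0,"gripper":-1}]}}

```text
clock: 8.0
eef_pos: [483.2, -11.9, 95.0]
tcp_rot: [3.141, -0.0, 2.154]
contact_force: [-4.8, 4.9, 16.0]
opening: 0.002
grasp_force: 7.5
```

>>> {"name": "servo_tool", "arguments": {"deltas": [{"x":0,"y":0,"z":-2,"rx":0,"ry":0,"rz":0,"gripper":-1},{"x":0,"y":0,"z":-2,"rx":0,"ry":0,"rz":0,"gripper":-1}]}}

```text
clock: 8.2
eef_pos: [483.4, -12.1, 92.9]
tcp_rot: [3.141, 0.0, 2.154]
contact_force: [-0.6, 0.0, -0.4]
opening: 0.0
grasp_force: 0.0
```

>>> {"name": "servo_tool", "arguments": {"deltas": [{"x":0,"y":0,"z":-2,"rx":0,"ry":0,"rz":0,"gripper":-1},{"x":0,"y":0,"z":-4,"rx":0,"ry":0,"rz":0,"gripper":-1},{"x":0,"y":0,"z":-4,"rx":0,"ry":0,"rz":0,"gripper":-1}]}}

```text
clock: 8.5
eef_pos: [483.2, -12.0, 88.4]
tcp_rot: [3.141, 0.0, 2.154]
contact_force: [-0.2, 0.4, 1.1]
opening: 0.002
grasp_force: 0.6
```

>>> {"name": "servo_tool", "arguments": {"deltas": [{"x":0,"y":0,"z":-2,"rx":0,"ry":0,"rz":0,"gripper":-1},{"x":0,"y":0,"z":-3,"rx":0,"ry":0,"rz":0,"gripper":-1},{"x":0,"y":0,"z":-3,"rx":0,"ry":0,"rz":0,"gripper":-1}]}}

```text
clock: 8.8
eef_pos: [482.8, -12.0, 85.6]
tcp_rot: [-3.141, -0.0, 2.155]
contact_force: [-2.5, 3.2, 8.2]
opening: -0.002
grasp_force: 4.4
```

>>> {"name": "servo_tool", "arguments": {"deltas": [{"x":0,"y":0,"z":-0.7,"rx":0,"ry":0,"rz":0,"gripper":-1},{"x":0,"y":0,"z":-0.7,"rx":0,"ry":0,"rz":0,"gripper":-1}]}}

```text
clock: 9.0
eef_pos: [482.8, -12.0, 85.3]
tcp_rot: [-3.141, -0.0, 2.154]
contact_force: [-4.9, 2.4, 15.5]
opening: 0.0
grasp_force: 7.4
```

>>> {"name": "servo_tool", "arguments": {"deltas": [{"x":0,"y":0,"z":10,"rx":0,"ry":0,"rz":0,"gripper":-1},{"x":30,"y":-30,"z":12,"rx":0,"ry":0,"rz":0,"gripper":-1},{"x":56,"y":-68,"z":12,"rx":0,"ry":0,"rz":0,"gripper":-1},{"x":56,"y":-84,"z":12,"rx":0,"ry":0,"rz":0,"gripper":-1},{"x":56,"y":-84,"z":6,"rx":0,"ry":0,"rz":0,"gripper":-1},{"x":56,"y":-84,"z":4,"rx":0,"ry":0,"rz":0,"gripper":-1}]}}

```text
clock: 9.6
eef_pos: [537.8, -96.1, 87.8]
tcp_rot: [-3.14, -0.001, 2.154]
contact_force: [0.2, -1.6, 2.7]
opening: 0.005
grasp_force: 1.5
```

>>> {"name": "servo_tool", "arguments": {"deltas": [{"x":0,"y":0,"z":-2,"rx":0,"ry":0,"rz":0,"gripper":-1},{"x":0,"y":0,"z":-3,"rx":0,"ry":0,"rz":0,"gripper":-1}]}}

```text
clock: 9.8
eef_pos: [538.4, -95.2, 85.4]
tcp_rot: [-3.141, -0.0, 2.156]
contact_force: [-2.8, -1.8, 6.8]
opening: 0.004
grasp_force: 3.8
```

>>> {"name": "servo_tool", "arguments": {"deltas": [{"x":0,"y":0,"z":-1,"rx":0,"ry":0,"rz":0,"gripper":-1},{"x":0,"y":0,"z":-1.2,"rx":0,"ry":0,"rz":0,"gripper":-1}]}}

```text
clock: 10.0
eef_pos: [538.4, -95.3, 85.2]
tcp_rot: [-3.141, -0.001, 2.156]
contact_force: [-5.5, -0.4, 15.8]
opening: 0.001
grasp_force: 7.4
```

>>> {"name": "servo_tool", "arguments": {"deltas": [{"x":0,"y":0,"z":12,"rx":0,"ry":0,"rz":0,"gripper":-1},{"x":6,"y":35,"z":14,"rx":0,"ry":0,"rz":0,"gripper":-1},{"x":14,"y":70,"z":14,"rx":0,"ry":0,"rz":0,"gripper":-1},{"x":14,"y":70,"z":8,"rx":0,"ry":0,"rz":0,"gripper":-1},{"x":14,"y":70,"z":4,"rx":0,"ry":0,"rz":0,"gripper":-1},{"x":14,"y":70,"z":2,"rx":0,"ry":0,"rz":0,"gripper":-1},{"x":14,"y":70,"z":1,"rx":0,"ry":0,"rz":0,"gripper":-1}]}}

```text
clock: 10.7
eef_pos: [552.5, -26.3, 85.3]
tcp_rot: [-3.141, -0.001, 2.154]
contact_force: [-3.0, 3.7, 8.8]
opening: 0.002
grasp_force: 3.9
```

>>> {"name": "servo_tool", "arguments": {"deltas": [{"x":0,"y":0,"z":-1,"rx":0,"ry":0,"rz":0,"gripper":-1},{"x":0,"y":0,"z":-1,"rx":0,"ry":0,"rz":0,"gripper":-1}]}}

```text
clock: 10.9
eef_pos: [552.5, -26.3, 85.1]
tcp_rot: [-3.141, -0.001, 2.153]
contact_force: [-3.8, 4.5, 11.4]
opening: -0.0
grasp_force: 5.6
```

>>> {"name": "servo_tool", "arguments": {"deltas": [{"x":0,"y":0,"z":12,"rx":0,"ry":0,"rz":0,"gripper":-1},{"x":-42,"y":-20,"z":14,"rx":0,"ry":0,"rz":0,"gripper":-1},{"x":-84,"y":-50,"z":14,"rx":0,"ry":0,"rz":0,"gripper":-1},{"x":-84,"y":-56,"z":10,"rx":0,"ry":0,"rz":0,"gripper":-1},{"x":-84,"y":-56,"z":6,"rx":0,"ry":0,"rz":0,"gripper":-1},{"x":-84,"y":-56,"z":3,"rx":0,"ry":0,"rz":0,"gripper":-1},{"x":-84,"y":-56,"z":1,"rx":0,"ry":0,"rz":0,"gripper":-1}]}}

```text
clock: 11.6
eef_pos: [470.1, -81.9, 85.4]
tcp_rot: [3.141, 0.001, 2.155]
contact_force: [-0.1, -1.3, 3.4]
opening: 0.001
grasp_force: 1.7
```

>>> {"name": "servo_tool", "arguments": {"deltas": [{"x":0,"y":0,"z":-1,"rx":0,"ry":0,"rz":0,"gripper":-1},{"x":0,"y":0,"z":-1,"rx":0,"ry":0,"rz":0,"gripper":-1}]}}

```text
clock: 11.8
eef_pos: [470.1, -81.8, 85.0]
tcp_rot: [3.141, 0.001, 2.156]
contact_force: [-3.2, -2.0, 12.0]
opening: 0.001
grasp_force: 5.8
```

>>> {"name": "servo_tool", "arguments": {"deltas": [{"x":0,"y":0,"z":12,"rx":0,"ry":0,"rz":0,"gripper":-1},{"x":6,"y":35,"z":14,"rx":0,"ry":0,"rz":0,"gripper":-1},{"x":13,"y":70,"z":14,"rx":0,"ry":0,"rz":0,"gripper":-1},{"x":13,"y":70,"z":8,"rx":0,"ry":0,"rz":0,"gripper":-1},{"x":13,"y":70,"z":4,"rx":0,"ry":0,"rz":0,"gripper":-1},{"x":13,"y":70,"z":1,"rx":0,"ry":0,"rz":0,"gripper":-1},{"x":13,"y":70,"z":0,"rx":0,"ry":0,"rz":0,"gripper":-1},{"x":13,"y":70,"z":0,"rx":0,"ry":0,"rz":0,"gripper":-1}]}}

```text
clock: 12.6
eef_pos: [481.8, -12.2, 85.0]
tcp_rot: [3.141, -0.001, 2.153]
contact_force: [-3.2, 5.6, 12.7]
opening: 0.004
grasp_force: 6.3
```

>>> {"name": "servo_tool", "arguments": {"deltas": [{"x":0,"y":0,"z":12,"rx":0,"ry":0,"rz":0,"gripper":-1},{"x":15,"y":-40,"z":14,"rx":0,"ry":0,"rz":0,"gripper":-1},{"x":28,"y":-80,"z":14,"rx":0,"ry":0,"rz":0,"gripper":-1},{"x":28,"y":-91,"z":10,"rx":0,"ry":0,"rz":0,"gripper":-1},{"x":28,"y":-91,"z":5,"rx":0,"ry":0,"rz":0,"gripper":-1},{"x":28,"y":-91,"z":1,"rx":0,"ry":0,"rz":0,"gripper":-1},{"x":28,"y":-91,"z":0,"rx":0,"ry":0,"rz":0,"gripper":-1},{"x":28,"y":-91,"z":0,"rx":0,"ry":0,"rz":0,"gripper":-1}]}}

```text
clock: 13.4
eef_pos: [509.2, -102.8, 85.0]
tcp_rot: [-3.14, 0.0, 2.156]
contact_force: [-4.5, -6.0, 13.2]
opening: 0.0
grasp_force: 6.5
```

>>> {"name": "servo_tool", "arguments": {"deltas": [{"x":0,"y":0,"z":12,"rx":0,"ry":0,"rz":0,"gripper":-1},{"x":25,"y":25,"z":14,"rx":0,"ry":0,"rz":0,"gripper":-1},{"x":50,"y":45,"z":14,"rx":0,"ry":0,"rz":0,"gripper":-1},{"x":50,"y":45,"z":10,"rx":0,"ry":0,"rz":0,"gripper":-1},{"x":50,"y":45,"z":5,"rx":0,"ry":0,"rz":0,"gripper":-1},{"x":50,"y":45,"z":1,"rx":0,"ry":0,"rz":0,"gripper":-1},{"x":50,"y":45,"z":0,"rx":0,"ry":0,"rz":0,"gripper":-1},{"x":50,"y":45,"z":0,"rx":0,"ry":0,"rz":0,"gripper":-1}]}}

```text
clock: 14.2
eef_pos: [558.7, -57.7, 85.0]
tcp_rot: [-3.141, -0.002, 2.154]
contact_force: [-3.9, 4.9, 12.7]
opening: -0.0
grasp_force: 6.4
```

>>> {"name": "servo_tool", "arguments": {"deltas": [{"x":0,"y":0,"z":12,"rx":0,"ry":0,"rz":0,"gripper":-1},{"x":0,"y":0,"z":50,"rx":0,"ry":0,"rz":0,"gripper":-1},{"x":0,"y":-40,"z":80,"rx":0,"ry":0,"rz":0,"gripper":-1},{"x":0,"y":-85,"z":80,"rx":0,"ry":0,"rz":0,"gripper":-1},{"x":0,"y":-130,"z":80,"rx":0,"ry":0,"rz":0,"gripper":-1},{"x":0,"y":-175,"z":80,"rx":0,"ry":0,"rz":0,"gripper":-1},{"x":0,"y":-220,"z":80,"rx":0,"ry":0,"rz":0,"gripper":-1},{"x":0,"y":-250,"z":80,"rx":0,"ry":0,"rz":0,"gripper":-1},{"x":0,"y":-250,"z":80,"rx":0,"ry":0,"rz":0,"gripper":-1}]}}

```text
clock: 15.1
eef_pos: [558.9, -312.1, 164.6]
tcp_rot: [-3.141, 0.001, 2.151]
contact_force: [0.2, 0.3, 0.1]
opening: -0.001
grasp_force: 0.0
```

Run:
```python
from h import *
o=[]
for c,(x,y) in (("side",(275,215)),("top",(280,195))):
    im=r.grab_frame(c); cv2.imwrite(f"pics/{c}5.png",im)
    im=overlay(im,c,(511,-53),np.array([511,-53,85]),[0,0,1])
    o.append(cv2.resize(im[y:y+100,x:x+100],(400,400),interpolation=2))
cv2.imwrite("pics/i.png",np.hstack(o)); s=r.sense(); print(s["eef_pos"],s["clock"])
```

```text
[ 558.91239522 -308.55499556  164.25048994] 15.2
```

View pics/i.png

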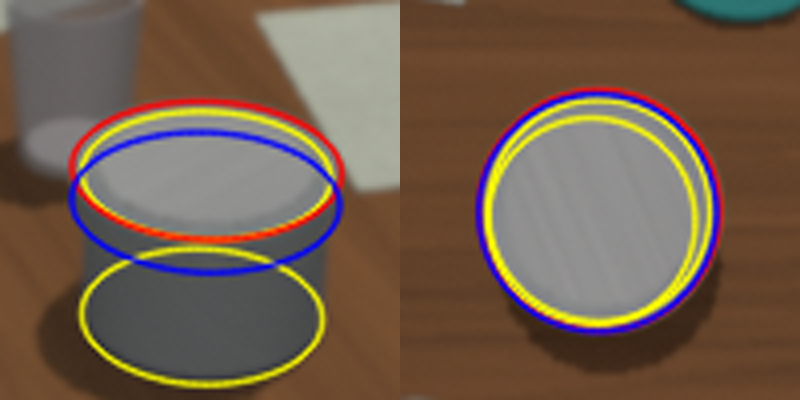

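The lid matches the level, closed outline in both views, at side crop (207,170) and top crop (599,211). At seven points round its edge the height read 85 mm. I'm handing the job in.

```bash
python3 -c "
from rig import r
print(r.sign_off())"
```

```text
the job is handed in; nothing more can be done
None
```

The tin is closed: the lid is square on it and level, at 85 mm at every point pressed round its edge; the tin showed no visible shift, nothing else was touched, and I handed the job in at about 15 s.

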